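# Set and clamp the tube stop, then key in the weld cycle

### The arm

A 6-joint arm with a two-finger parallel gripper is mounted at the origin on the work surface. World frame = base frame: x ahead of the robot, y to its left, z up, the work surface at z = 0. Lengths are in m, angles in rad, forces in N, time in s.
With the tool pointing down it reaches from about 0.35 to 0.85 m from the base axis. Payload 8.1 kg.
Tool frame: the origin (TCP) lies at the centre of the arm's flange, where the gripper is bolted on; the fingertips stand 186 mm ahead of it and the grasp point (between the pads) lies 167 mm ahead of it; z points along the fingers, y is the line along which they close (so a half turn about z gives the same grasp; the last joint's range is limited). The gripper opens to 93 mm and grips with 3 to 60 N. Pads are 15 mm wide; open, the fingers measure 128 mm over their backs; the gripper's body (75 mm by 188 mm) begins 65 mm behind the grasp point.
Start: joints at [-1.346, 0.13, 1.488, -0, 1.523, -0.085], TCP at [0.183, -0.571, 0.405] pointing down, gripper open.
Joint ranges: [-2.96, 2.96], [-0.89, 2.26], [0.02, 2.5], [-1.34, 4.48], [0, 2.73], [-2.66, 2.66]. Speed limits (rad/s): [2.39, 2.39, 2.79, 3.14, 3.14, 3.14].

### API

Orientations are given as a rotation vector (axis times angle).
In Python, from plant import read_state, read_camera, camera_params, robot gives the robot as it stands.
- The arm moves only by the tool carry_out, never from a script. Its argument "targets" is a list of rows, each an object of numbers: "hand": the opening in per cent of the stroke, from 0 (shut) to 100 (fully open); "x", "y", "z": the shift along the tool's x, y, z in m; "ax", "ay", "az": the turn, a rotation vector about the tool's x, y, z in rad. In form: [{"hand": .., "x": .., "y": .., "z": .., "ax": .., "ay": .., "az": ..}, ...]. A call has 1 to 8 rows; each row is the pose to reach, as a shift and turn from the pose commanded when the call began, along the tool's axes at that moment; what a row does not reach only later rows make up. A row lasts 1/8 s, in which the tool goes at most 62.5 mm and 10.7 degrees, less where a joint would pass 70% of its speed; a pose out of reach is approached as far as the arm can. A call with a gripper value outside its range is refused whole. The fingers move at their own pace and stop on an object; "newtons" is the grip in N (left out, the last holds). Time passes only in rows, so rows that repeat a pose let the fingers close. It gives the time, the measured TCP pose, the force, the opening and the grip force at its end, in the units of the state.
- read_state(): the state, without advancing time (a new reading comes with each control period).
- read_camera(name): name is "side" or "top"; returns (picture, depth): 420x560x3 uint8, blue, green, red; 420x560 float32, m along the optical axis (not along the pixel's ray), 0 where there is no reading.
- camera_params(name): a dict with "fx", "fy", "cx", "cy" (pixels), "position" and "rotation" of the camera in the world. Camera axes: x right, y up, looking along -z (the intrinsics and any distortion apply to the point x, -y, -z); pixel columns grow to the right and rows downward; lengths in m; the calibration is good to about 2 mm. A picture is of the moment at which its call begins. camera_params takes no time and is no camera call.
- robot.close_job(): hands the job in; it is judged then, once.
The state is a dict: "t": time; "q": joint angles; "dq": joint speeds; "joint_torque": joint torques, N m; "tool_pos": TCP position; "orientation": TCP orientation; "force": force on the tool from outside, world axes, zero at the start; "wrist_torque": the same for the moment, N m; "opening": finger opening in m; "gripper_force": force on a finger pad.
Only numpy, scipy, OpenCV 4.12 (cv2) and the standard library are available. Lean on these libraries where they do the work, as an engineer would, in place of code of your own. Each camera call takes 0.05 s, during which the arm holds its last target. There are 200 camera calls.

### The job

Set up the next tube weld: slide the blue stop along its slots until its front face is level with the middle of the red line, then swing the orange lever clockwise all the way to tighten it. With the stop clamped, start the cycle on the sloping console: press the blue, then the yellow, then the green key fully, one at a time, letting each spring back, and never the red one; leave the loose things on the bench where they are.

Things in the scene. Friction and masses are not known exactly. Their poses are not given: they have to be found in the camera images.
- fixture: aluminium base plate of the stop fixture, 110 x 260 x 12 mm, fixed to the table, graduated along both long margins; origin at the centre of its underside, long side along its y axis. The stop on it slides along -y of this frame.
- stop_face (a point): foot of the stop's front face, midway across, on the top of the base plate (12 mm above the table). The blue steel stop is an L: an upright plate 60 mm wide, 10 mm thick, top 80 mm above the table, whose front face looks along the fixture's -y, and an 8 mm thick, 155 mm long foot behind it with two long slots over two bolts. Pinch the plate over its thickness, from above. Axes as the fixture's.
- stop (a joint): how far the stop has slid along the fixture's -y from its rear end, 0 to 0.08 m; it resists with about 5 N of friction and stays where it is left, whether the lever is loose or tight
- mark_line (a point): centre of the red line, 3 mm wide, painted across the base plate between two red tabs; on the plate's top face, axes as the fixture's (its y runs along the slide). The stop starts 15 to 75 mm behind it (towards +y).
- clamp (a joint): angle of the orange clamp lever, 0 (fully loose: it points along the fixture's +y) to 1.5 rad (fully tight, against its end: it points along the fixture's +x); grows clockwise seen from above, stays where it is left, about 0.12 N m of friction
- clamp_pivot (a point): on the clamp lever's vertical axis, 57 mm above the table
- clamp_knob (a point): upright round orange grip at the end of the clamp lever, 20 mm thick, from 30 to 72 mm above the table; the point lies on its axis 57 mm above the table, 75 mm from the pivot
- console: grey control console, fixed: its black key face, 150 x 250 mm, slopes 33 degrees and looks up and along the console's -x. Origin under its middle, on the table. A row of four keys, 46 mm apart in any order, runs along its y.
- guard (a point): middle of the console's steel guard rail, 10 mm thick and 244 mm long, parallel to the key row and plumb above it, 54 mm higher than the key tops: it blocks a finger coming straight down. Square to the face the way is open: the rail then lies 29 mm to the uphill side of the finger's path and 45 mm above the key
- blue_key_top (a point): centre of the top of the blue round spring key (26 mm across, stands 18 mm proud of the console's face in a grey collar). Its z axis points straight out of the sloping face, its y axis runs along the row of keys; press along -z.
- blue_key (a joint): how far the blue key is pressed: 0 up, 0.006 m fully down; starts to yield at 1.5 N, fully down at 5 N, springs back when let go
- yellow_key_top (a point): centre of the top of the yellow round spring key (26 mm across, stands 18 mm proud of the console's face in a grey collar). Its z axis points straight out of the sloping face, its y axis runs along the row of keys; press along -z.
- yellow_key (a joint): how far the yellow key is pressed: 0 up, 0.006 m fully down; starts to yield at 1.5 N, fully down at 5 N, springs back when let go
- green_key_top (a point): centre of the top of the green round spring key (26 mm across, stands 18 mm proud of the console's face in a grey collar). Its z axis points straight out of the sloping face, its y axis runs along the row of keys; press along -z.
- green_key (a joint): how far the green key is pressed: 0 up, 0.006 m fully down; starts to yield at 1.5 N, fully down at 5 N, springs back when let go
- red_key_top (a point): centre of the top of the red round spring key (26 mm across, stands 18 mm proud of the console's face in a grey collar). Its z axis points straight out of the sloping face, its y axis runs along the row of keys; press along -z. This one must not be pressed.
- red_key (a joint): how far the red key is pressed: 0 up, 0.006 m fully down; starts to yield at 1.5 N, fully down at 5 N, springs back when let go
- pipe_short: bystander: steel pipe stub standing up, 42 mm across, 55 mm high; origin at the centre of its underside
- pipe_long: bystander: steel pipe stub standing up, 48 mm across, 90 mm high; origin at the centre of its underside
- tube_joint: bystander: square steel tube 140 x 70 x 50 mm with a 44 mm pipe on top (90 mm high in all); origin at the centre of its underside
- spanner: bystander: steel spanner lying flat
- hammer: bystander: hammer lying flat
- spray_can: bystander: standing can, 60 mm across, 130 mm high; origin at the centre of its underside
- steel_block: bystander: dark steel block 60 x 40 x 30 mm; origin at the centre of its underside

How it is judged:
By the outcome, as a careful person would: the job done as asked, in the order asked, and still so for the second after the job is handed in, with the robot touching nothing.
It also fails if it takes over 67 s, if anything falls off the work surface, if the arm or the gripper's body presses on something with over 40 N, if the wrist force passes 120 N, or if a joint passes its speed limit or range.

## Working session

There is one attempt and no reset: what is moved stays moved. The work goes in short steps, Python scripts to look and compute and a tool call to move; the robot and the scene stay as the last step left them, time stands still between calls to the robot, and variables do not carry over. Pictures are saved under pics/ and viewed, at most 10 in all, crops included, and the job is handed in when it is done.

Besides the shell and the picture viewer there is one more tool, called after "Call:" as name(argument=value, ...), one argument or row to a line, values as JSON. carry_out: Moves the arm, as the interface text tells. Its arguments: {"type":"object","properties":{"targets":{"type":"array","items":{"type":"object","properties":{"hand":{"type":"number"},"x":{"type":"number"},"y":{"type":"number"},"z":{"type":"number"},"ax":{"type":"number"},"ay":{"type":"number"},"az":{"type":"number"}}}},"newtons":{"type":"number"}},"required":["targets"]}

```bash
mkdir -p pics; ls; python3 - <<'E'
from plant import *
import cv2,numpy as np
for n in("top","side"):
    p,d=read_camera(n); cv2.imwrite(f"pics/{n}0.png",p); np.save(f"pics/{n}0.npy",d); print(n,camera_params(n), (d>0).mean())
print(read_state())
E
```

```text
pics
top {'fx': 485.04187320184724, 'fy': 485.04187320184724, 'cx': 282.83761728245236, 'cy': 208.14729892450458, 'position': array([0.4675292 , 0.06043789, 1.2132067 ]), 'rotation': array([ 0.04464147, -0.03516064, -1.56081774])} 0.9959778911564626
side {'fx': 386.418535978664, 'fy': 386.418535978664, 'cx': 275.8969457187485, 'cy': 208.35997566824776, 'position': array([ 0.36783572, -0.63545976,  0.7663704 ]), 'rotation': array([ 0.8383599 , -0.09410586, -0.18538192])} 0.9959948979591837
{'t': 0.1, 'q': array([-1.34636587e+00,  1.31090969e-01,  1.48913734e+00, -2.65004940e-05,
        1.52299729e+00, -8.53915638e-02]), 'dq': array([ 0.00061318, -0.0017012 , -0.00010276,  0.00075662,  0.00011887,
        0.00047616]), 'joint_torque': array([ 8.98856142e-04, -5.61344039e+01, -4.93094122e+01,  7.70580629e-02,
        2.92105781e-02, -4.94275230e-05]), 'tool_pos': array([ 0.18291091, -0.57123391,  0.40380706]), 'orientation': array([-3.10236491e+00, -4.84474103e-01,  2.19539632e-04]), 'force': array([ 0.07433757, -0.12692736, -0.96055868]), 'wrist_torque': array([-0.0077041 , -0.00147724, -0.04951139]), 'gripper_force': 0.0, 'opening': 0.09272805433272809}
```

View pics/top0.png

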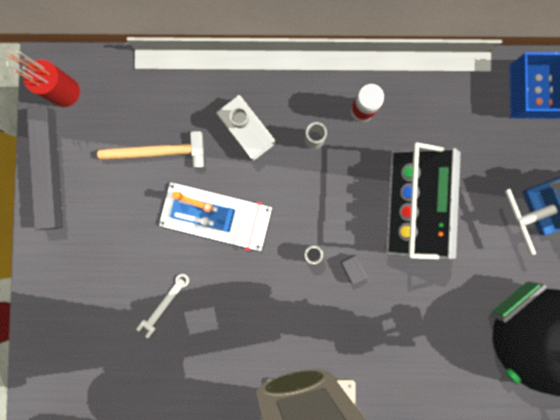

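View pics/side0.png

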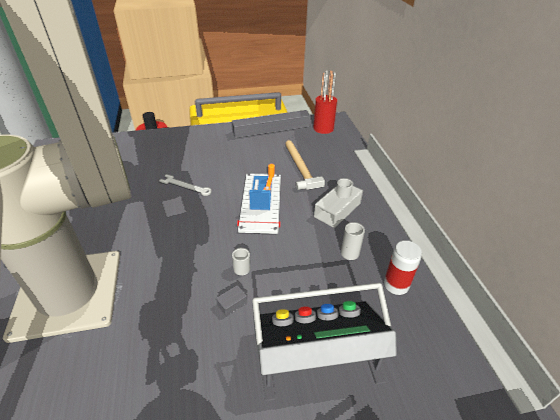

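The top view shows the fixture at (215,217) with its red line at about (258,225). The lever knob is at (177,196). The console keys run in a row at x≈408: green 172, blue 192, red 212, yellow 231. The side view shows the stop's front face at (260,198), the red line at (260,223), and the keys at y≈312. The console slopes towards world +y.

```bash
cat > h.py <<'E'
import cv2,numpy as np
from scipy.spatial.transform import Rotation as R
from plant import *
def ray(n,uv):
    c=camera_params(n);uv=np.atleast_2d(uv).astype(float)
    d=np.c_[(uv[:,0]-c['cx'])/c['fx'],-(uv[:,1]-c['cy'])/c['fy'],-np.ones(len(uv))]
    return c['position'],R.from_rotvec(c['rotation']).apply(d)
def plane(n,uv,z):
    p,d=ray(n,uv); return p+d*((z-p[2])/d[:,2])[:,None]
def cloud(n,dep):
    v,u=np.mgrid[:420,:560]; p,d=ray(n,np.c_[u.ravel(),v.ravel()])
    return (p+d*dep.ravel()[:,None]).reshape(420,560,3)
def tri(uvt,uvs):
    A=np.zeros((3,3));b=np.zeros(3);L=[]
    for n,uv in(("top",uvt),("side",uvs)):
        p,d=ray(n,uv);d=d[0]/np.linalg.norm(d[0]);M=np.eye(3)-np.outer(d,d);A+=M;b+=M@p
    return np.linalg.solve(A,b)
def mask(p,h0,h1,s=110,v=60):
    H=cv2.cvtColor(p,cv2.COLOR_BGR2HSV); return cv2.inRange(H,(h0,s,v),(h1,255,255))
def cents(m,box,amin=4):
    x0,y0,x1,y1=box; k=np.zeros_like(m);k[y0:y1,x0:x1]=m[y0:y1,x0:x1]
    n,_,st,c=cv2.connectedComponentsWithStats(k)
    return [(st[i,4],*c[i].round(1),*st[i,:4]) for i in range(1,n) if st[i,4]>=amin]
E
python3 - <<'E'
from h import *
np.set_printoptions(precision=4,suppress=True)
T=cv2.imread("pics/top0.png");S=cv2.imread("pics/side0.png");dt=np.load("pics/top0.npy");ds=np.load("pics/side0.npy")
ct,cs=cloud("top",dt),cloud("side",ds)
cols={'red':(0,6),'orange':(7,17),'yellow':(18,34),'green':(45,85),'blue':(95,125)}
for n,p,c,boxes in(("top",T,ct,[(155,180,275,252),(395,160,425,242)]),("side",S,cs,[(235,160,290,235),(270,295,365,330)])):
  for b in boxes:
    for k,(a,e) in cols.items():
      for q in cents(mask(p,a,e),b,5): print(n,k,q,c[int(q[2]),int(q[1])])
# table check
print(ct[300,100],cs[200,140])
# fixture corners top
w=cv2.inRange(cv2.cvtColor(T,cv2.COLOR_BGR2HSV),(0,0,150),(180,90,255));k=np.zeros_like(w);k[178:256,152:278]=w[178:256,152:278]
P=np.argwhere(k)[:,::-1].astype(np.int32);r=cv2.minAreaRect(P);bx=cv2.boxPoints(r);print(r,plane("top",bx,.012))
a=cv2.resize(T[178:256,152:278],None,fx=6,fy=6,interpolation=cv2.INTER_CUBIC)
cv2.imwrite("pics/c1.png",a[:600,:800])
b=cv2.resize(S[160:238,232:292],None,fx=6,fy=6,interpolation=cv2.INTER_CUBIC);b2=cv2.resize(T[140:266,385:465],None,fx=4.5,fy=4.5,interpolation=cv2.INTER_CUBIC)
o=np.zeros((600,760,3),np.uint8);o[:b.shape[0],:b.shape[1]]=b;o[:b2.shape[0],380:380+b2.shape[1]]=b2;cv2.imwrite("pics/c2.png",o)
# console face plane from top cloud
q=ct[165:235,425:455].reshape(-1,3);print(q[::300])
E
```

```text
top red (np.int32(8), np.float64(259.0), np.float64(202.5), np.int32(257), np.int32(202), np.int32(5), np.int32(2)) [ 0.5444  0.1282 -0.0047]
top red (np.int32(12), np.float64(247.3), np.float64(248.8), np.int32(245), np.int32(248), np.int32(6), np.int32(3)) [0.4289 0.1563 0.0026]
top orange (np.int32(35), np.float64(181.2), np.float64(197.7), np.int32(175), np.int32(193), np.int32(15), np.int32(10)) [0.5516 0.3141 0.0456]
top orange (np.int32(39), np.float64(204.2), np.float64(207.2), np.int32(191), np.int32(203), np.int32(22), np.int32(9)) [0.5282 0.2589 0.0405]
top yellow (np.int32(36), np.float64(175.9), np.float64(194.6), np.int32(173), np.int32(192), np.int32(7), np.int32(6)) [0.5567 0.3228 0.0715]
top yellow (np.int32(82), np.float64(193.2), np.float64(201.3), np.int32(183), np.int32(196), np.int32(23), np.int32(11)) [0.5428 0.2866 0.0364]
top yellow (np.int32(6), np.float64(209.3), np.float64(205.2), np.int32(208), np.int32(204), np.int32(3), np.int32(4)) [0.5335 0.2479 0.0339]
top blue (np.int32(766), np.float64(206.7), np.float64(214.4), np.int32(170), np.int32(200), np.int
[... 2533 characters left out ...]
.float64(353.9), np.float64(328.1), np.int32(337), np.int32(326), np.int32(28), np.int32(4)) [ 0.5923 -0.2851  0.1231]
side blue (np.int32(108), np.float64(327.1), np.float64(308.0), np.int32(321), np.int32(304), np.int32(13), np.int32(9)) [ 0.5623 -0.2243  0.1075]
[ 0.2961  0.5211 -0.0019] [0.1498 0.3191 0.0008]
((215.23529052734375, 216.058837890625), (106.7156753540039, 50.9324836730957), 14.03624439239502) [[0.4769 0.3787 0.012 ]
 [0.6001 0.3507 0.012 ]
 [0.538  0.0921 0.012 ]
 [0.4155 0.1212 0.012 ]]
[[ 0.627  -0.2594  0.0992]
 [ 0.6033 -0.2581  0.1035]
 [ 0.5803 -0.2582  0.1027]
 [ 0.5572 -0.2576  0.1042]
 [ 0.5344 -0.2581  0.1022]
 [ 0.5115 -0.2586  0.0999]
 [ 0.4886 -0.2583  0.1006]]
```

View pics/c1.png

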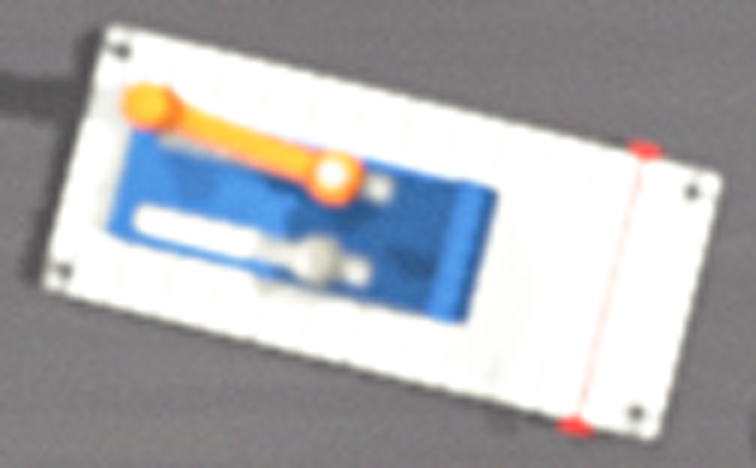

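View pics/c2.png

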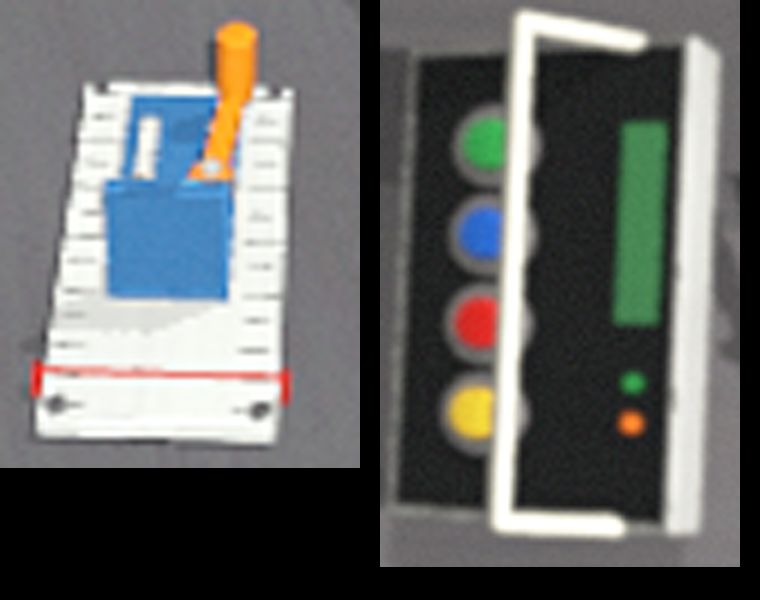

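The crops show the stop's front face foot at side pixel ≈(260,209.7) and the red line at ≈(259,222.6). The lever pivot is at top pixel ≈(207.5,207) and the knob at ≈(177,195). The key row is clear, with the guard rail uphill of it.

```bash
cat >> h.py <<'E'
def pose(yang,zdir=(0,0,-1)):
    z=np.array(zdir)/np.linalg.norm(zdir);y=np.array([np.cos(yang),np.sin(yang),0]);y-=z*(y@z);y/=np.linalg.norm(y)
    return R.from_matrix(np.c_[np.cross(y,z),y,z])
def go(p,r):
    s=read_state();c=R.from_rotvec(s['orientation']);d=c.inv().apply(np.array(p)-s['tool_pos']);w=(c.inv()*r).as_rotvec()
    print("t",round(s['t'],2),"shift",d.round(4),"turn",w.round(4),"rows",round(np.linalg.norm(d)/.0625,1),round(np.linalg.norm(w)/.1867,1))
E
python3 - <<'E'
from h import *
np.set_printoptions(precision=4,suppress=True)
S=cv2.imread("pics/side0.png").astype(float);T=cv2.imread("pics/top0.png").astype(float)
fy=np.array([.235,.972,0]);fx=np.array([.972,-.235,0])
# profiles side
for u in(253,258,263,268):
    c=S[185:230,u]; b=c[:,0]-c[:,2]; g=np.gradient(b)
    print(u,"b-r",b.astype(int).tolist())
P=lambda n,uv,z:plane(n,[uv],z)[0]
a=P("side",(260,209.7),.012);l=P("side",(259,222.6),.012);print("side foot",a,"line",l,"dist",(a-l)@fy)
print("side top edge z.08",P("side",(260.2,191.7),.08))
for uv in((232.2,220.7),(226.2,219.2)): print("top plate edges z.08",P("top",uv,.08), "z.012",P("top",uv,.012))
L=P("top",(253.6,226.1),.012);print("top line",L)
print("pivot",P("top",(207.5,207.2),.06),"knob",P("top",(176.8,195.2),.072),"knob side",P("side",(271.3,164.8),.072))
for k,t,s in(('red',(406.1,211.3),(304.6,311)),('yel',(405.1,231.2),(282.1,313.7)),('green',(407.8,171.6),(349,305.3)),('blue',(407.2,191.1),(327.1,308))):print(k,tri(t,s))
go([.50,.20,.33],pose(1.333))
E
```

```text
253 b-r [125, 138, 139, 131, 94, 125, 120, 113, 117, 119, 119, 117, 118, 115, 121, 116, 119, 119, 121, 117, 121, 122, 120, 136, 70, -11, -6, -3, -4, -3, -3, -2, -3, -3, -3, -3, -39, -95, 3, -2, -3, -3, -3, -3, -1]
258 b-r [84, 83, 119, 116, 116, 123, 115, 116, 118, 115, 119, 118, 120, 122, 120, 119, 121, 116, 120, 116, 122, 119, 118, 134, 73, -12, -4, -5, -2, -2, -3, -3, -2, -3, -3, -4, -41, -94, 4, -2, -4, -4, -3, -4, -2]
263 b-r [123, 131, 119, 14, -31, 116, 129, 129, 119, 118, 119, 119, 120, 117, 120, 118, 119, 123, 120, 120, 120, 120, 121, 129, 90, 9, -5, -4, -4, -3, -3, -4, -5, -4, -3, -2, -3, -114, 4, -1, -4, -3, -4, -4, -2]
268 b-r [-221, -152, -28, -60, -137, 64, 130, 126, 122, 120, 117, 118, 120, 122, 120, 123, 119, 122, 119, 118, 121, 123, 124, 134, 99, 18, -6, -3, -4, -5, -3, -3, -4, -3, -4, -1, -5, -114, -24, 0, -4, -4, -4, -4, -3]
side foot [0.4977 0.1945 0.012 ] line [0.4857 0.1415 0.012 ] dist 0.054340306440780126
side top edge z.08 [0.4993 0.1939 0.08  ]
top plate edges z.08 [0.4947 0.1857 0.08  ] z.012 [0.4963 0.1932 0.012 ]
top plate edges z.08 [0.4981 0.1997 0.08  ] z.012 [0.4999 0.2081 0.012 ]
top line [0.4835 0.14   0.012 ]
pivot [0.5268 0.2472 0.06  ] knob [0.5539 0.3184 0.072 ] knob side [0.5569 0.3264 0.072 ]
red [ 0.5194 -0.216   0.0973]
yel [ 0.4737 -0.2135  0.0976]
green [ 0.6114 -0.2203  0.097 ]
blue [ 0.5658 -0.2184  0.0979]
t 0.1 shift [ 0.5371 -0.6377  0.0749] turn [-0.0004 -0.0022 -2.594 ] rows 13.4 13.9
```

Call:
carry_out(
  targets=[
    {"hand": 35, "x": 0.07, "y": -0.085, "z": 0.01, "az": -0.35},
    {"hand": 35, "x": 0.13, "y": -0.155, "z": 0.02, "az": -0.65},
    {"hand": 35, "x": 0.17, "y": -0.2, "z": 0.025, "az": -0.83},
    {"hand": 35, "x": 0.21, "y": -0.245, "z": 0.03, "az": -1.0},
    {"hand": 35, "x": 0.25, "y": -0.29, "z": 0.035, "az": -1.18},
    {"hand": 35, "x": 0.29, "y": -0.335, "z": 0.04, "az": -1.36},
    {"hand": 35, "x": 0.33, "y": -0.38, "z": 0.045, "az": -1.54},
    {"hand": 35, "x": 0.33, "y": -0.38, "z": 0.045, "az": -1.54},
  ],
)

```text
schema error: expected keys hand, x, y, z, ax, ay, az
```

```bash
python3 -c "
from h import *
go([.499,.199,.30],pose(1.333));print(read_state()['opening'],read_state()['q'])"
```

```text
t 0.1 shift [ 0.5359 -0.637   0.1049] turn [-4.000e-04 -2.200e-03 -2.594e+00] rows 13.4 13.9
0.09272805433272809 [-1.34636587e+00  1.31090969e-01  1.48913734e+00 -2.65004940e-05
  1.52299729e+00 -8.53915638e-02]
```

Call:
carry_out(
  targets=[
    {"hand": 35, "x": 0.33, "y": -0.38, "z": 0.045, "ax": 0, "ay": 0, "az": -1.5},
    {"hand": 35, "x": 0.33, "y": -0.38, "z": 0.045, "ax": 0, "ay": 0, "az": -1.5},
    {"hand": 35, "x": 0.33, "y": -0.38, "z": 0.045, "ax": 0, "ay": 0, "az": -1.5},
    {"hand": 35, "x": 0.33, "y": -0.38, "z": 0.045, "ax": 0, "ay": 0, "az": -1.5},
    {"hand": 35, "x": 0.33, "y": -0.38, "z": 0.045, "ax": 0, "ay": 0, "az": -1.5},
    {"hand": 35, "x": 0.33, "y": -0.38, "z": 0.045, "ax": 0, "ay": 0, "az": -1.5},
    {"hand": 35, "x": 0.33, "y": -0.38, "z": 0.045, "ax": 0, "ay": 0, "az": -1.5},
    {"hand": 35, "x": 0.33, "y": -0.38, "z": 0.045, "ax": 0, "ay": 0, "az": -1.5},
  ],
)

```text
t: 1.1
tool_pos: [0.3795, -0.1118, 0.36]
orientation: [1.933, 2.476, 0.0]
force: [1.0, 0.1, -0.1]
opening: 0.0329
gripper_force: 0.0
```

```bash
python3 -c "
from h import *
go([.499,.199,.30],pose(1.333));print(read_state()['opening'],read_state()['q'])"
```

```text
t 1.1 shift [0.2726 0.1913 0.06  ] turn [ 2.0000e-04  6.0000e-04 -1.0882e+00] rows 5.4 5.8
0.032905104502277016 [-4.16327577e-01 -4.34285340e-01  2.07773596e+00 -1.42947671e-05
  1.49755064e+00 -6.61102574e-01]
```

Call:
carry_out(
  targets=[
    {"hand": 35, "x": 0.2726, "y": 0.1913, "z": 0.06, "ax": 0, "ay": 0, "az": -1.088},
    {"hand": 35, "x": 0.2726, "y": 0.1913, "z": 0.06, "ax": 0, "ay": 0, "az": -1.088},
    {"hand": 35, "x": 0.2726, "y": 0.1913, "z": 0.06, "ax": 0, "ay": 0, "az": -1.088},
    {"hand": 35, "x": 0.2726, "y": 0.1913, "z": 0.06, "ax": 0, "ay": 0, "az": -1.088},
    {"hand": 35, "x": 0.2726, "y": 0.1913, "z": 0.06, "ax": 0, "ay": 0, "az": -1.088},
    {"hand": 35, "x": 0.2726, "y": 0.1913, "z": 0.06, "ax": 0, "ay": 0, "az": -1.088},
    {"hand": 35, "x": 0.2726, "y": 0.1913, "z": 0.06, "ax": 0, "ay": 0, "az": -1.088},
    {"hand": 35, "x": 0.2726, "y": 0.1913, "z": 0.06, "ax": 0, "ay": 0, "az": -1.088},
  ],
)

```text
t: 2.1
tool_pos: [0.5003, 0.1957, 0.3]
orientation: [-0.386, -3.117, 0.001]
force: [-0.1, -0.3, -0.6]
opening: 0.0322
gripper_force: 0.0
```

```bash
python3 -c "
from h import *
go([.499,.199,.23],pose(1.333));p,d=read_camera('side');cv2.imwrite('pics/s1.png',cv2.resize(p[100:240,200:340],None,fx=4,fy=4))"
```

```text
t 2.1 shift [0.0021 0.0029 0.07  ] turn [-0.0008 -0.0006 -0.0087] rows 1.1 0.0
```

View pics/s1.png

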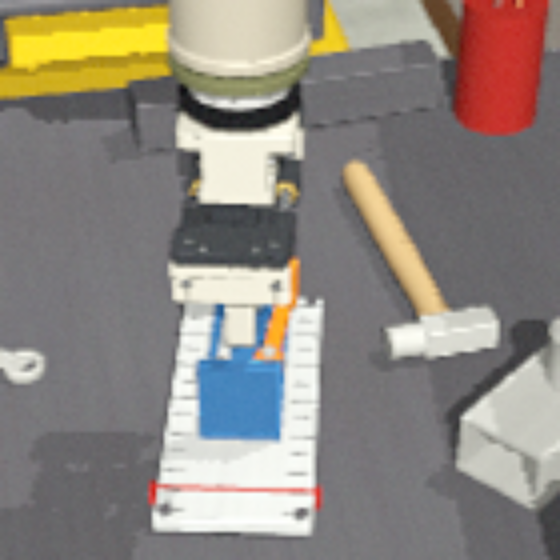

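The gripper is centred above the blue plate, with the plate top at crop (240,360) and the lever clear to its right.

Call:
carry_out(
  targets=[
    {"hand": 35, "x": 0, "y": 0, "z": 0.04, "ax": 0, "ay": 0, "az": 0},
    {"hand": 35, "x": 0, "y": 0, "z": 0.069, "ax": 0, "ay": 0, "az": 0},
    {"hand": 35, "x": 0, "y": 0, "z": 0.069, "ax": 0, "ay": 0, "az": 0},
    {"hand": 35, "x": 0, "y": 0, "z": 0.069, "ax": 0, "ay": 0, "az": 0},
  ],
)

```text
t: 2.65
tool_pos: [0.5012, 0.1958, 0.2328]
orientation: [0.384, 3.116, 0.001]
force: [0.7, 0.2, 0.8]
opening: 0.0323
gripper_force: 0.0
```

```bash
python3 -c "
from h import *
go([.499,.199,.23],pose(1.333));print(read_state()['force'])"
```

```text
t 2.65 shift [0.0029 0.0025 0.0028] turn [ 0.0008  0.0015 -0.0077] rows 0.1 0.0
[0.65619351 0.19441952 0.77962734]
```

Call:
carry_out(
  targets=[
    {"hand": 35, "x": 0.002, "y": 0.0025, "z": 0.002, "ax": 0, "ay": 0, "az": -0.008},
    {"hand": 35, "x": 0.002, "y": 0.0025, "z": 0.002, "ax": 0, "ay": 0, "az": -0.008},
    {"hand": 0, "x": 0.002, "y": 0.0025, "z": 0.002, "ax": 0, "ay": 0, "az": -0.008},
    {"hand": 0, "x": 0.002, "y": 0.0025, "z": 0.002, "ax": 0, "ay": 0, "az": -0.008},
    {"hand": 0, "x": 0.002, "y": 0.0025, "z": 0.002, "ax": 0, "ay": 0, "az": -0.008},
    {"hand": 0, "x": 0.002, "y": 0.0025, "z": 0.002, "ax": 0, "ay": 0, "az": -0.008},
    {"hand": 0, "x": 0.002, "y": 0.0025, "z": 0.002, "ax": 0, "ay": 0, "az": -0.008},
  ],
  newtons=25,
)

```text
t: 3.52
tool_pos: [0.4993, 0.1992, 0.2293]
orientation: [-0.37, -3.12, 0.0]
force: [-1.4, -2.7, 3.0]
opening: 0.0097
gripper_force: 25.0
```

```bash
cat >> h.py <<'E'
def gap(p):
    """side view: foot edge of the stop and red line, on plate top -> distance along fixture y"""
    p=p.astype(float);fy=np.array([.235,.972,0]);A=[];B=[]
    for u in range(251,269):
        b=p[:,u,0]-p[:,u,2]; r=np.clip(-b[214:228]-12,0,None)
        v=np.arange(196,226);s=b[v]
        i=np.where((s[:-1]>=60)&(s[1:]<60))[0]
        if len(i):i=i[-1];A.append((u,v[i]+(s[i]-60)/(s[i]-s[i+1])))
        if r.sum()>30:B.append((u,(r*np.arange(214,228)).sum()/r.sum()))
    return A,B
E
python3 -c "
from h import *
np.set_printoptions(precision=4,suppress=True)
s=read_state();print(s['tool_pos'],s['opening'],s['force'],s['gripper_force'])
fy=np.array([.235,.972,0]);q,d=read_camera('side')
for p in(cv2.imread('pics/side0.png'),q):
    A,B=gap(p);a=plane('side',A,.012);b=plane('side',B,.012);print(len(A),len(B),(a@fy).mean(),(a@fy).std(),(b@fy).mean(),(b@fy).std(),(a@fy).mean()-(b@fy).mean())
"
```

```text
[0.4993 0.1992 0.2293] 0.009734473801782688 [-1.3726 -2.6501  3.0339] 24.999841153621674
18 18 0.30792396436749253 0.00033143591324241646 0.2546035240532482 0.0003075886170111913 0.05332044031424432
18 18 0.30852068808388544 0.00030360209634143346 0.25460087745648863 0.0003073212362285407 0.053919810627396814
```

Call:
carry_out(
  targets=[
    {"hand": 0, "x": 0, "y": -0.008, "z": 0, "ax": 0, "ay": 0, "az": 0},
    {"hand": 0, "x": 0, "y": -0.02, "z": 0, "ax": 0, "ay": 0, "az": 0},
    {"hand": 0, "x": 0, "y": -0.032, "z": 0, "ax": 0, "ay": 0, "az": 0},
    {"hand": 0, "x": 0, "y": -0.044, "z": 0, "ax": 0, "ay": 0, "az": 0},
    {"hand": 0, "x": 0, "y": -0.052, "z": 0, "ax": 0, "ay": 0, "az": 0},
    {"hand": 0, "x": 0, "y": -0.054, "z": 0, "ax": 0, "ay": 0, "az": 0},
    {"hand": 0, "x": 0, "y": -0.054, "z": 0, "ax": 0, "ay": 0, "az": 0},
    {"hand": 0, "x": 0, "y": -0.054, "z": 0, "ax": 0, "ay": 0, "az": 0},
  ],
  newtons=25,
)

```text
t: 4.58
tool_pos: [0.4868, 0.1468, 0.2293]
orientation: [0.369, 3.12, -0.0]
force: [0.5, 1.1, 0.1]
opening: 0.01
gripper_force: 25.0
```

```bash
python3 -c "
from h import *
np.set_printoptions(precision=4,suppress=True)
s=read_state();print(s['tool_pos'],s['opening'],s['force'])
print('moved',(s['tool_pos']-[.4993,.1992,.2293])@[.235,.972,0])
fy=np.array([.235,.972,0]);p,d=read_camera('side')
A,B=gap(p);print(A);a=plane('side',A,.012);print((a@fy).mean(),(a@fy).std());print(p[215:226,262].tolist())
q,_=read_camera('top')
o=np.zeros((600,800,3),np.uint8);a=cv2.resize(p[165:240,228:292],None,fx=8,fy=8,interpolation=cv2.INTER_NEAREST)[:600,:400];o[:a.shape[0],:a.shape[1]]=a
a=cv2.resize(q[190:260,215:275],None,fx=6,fy=6,interpolation=cv2.INTER_NEAREST);o[:a.shape[0],420:420+a.shape[1]]=a;cv2.imwrite('pics/s2.png',o)
"
```

```text
[0.4868 0.1468 0.2293] 0.009987519385714924 [0.4779 1.1351 0.0839]
moved -0.05388047523760097
[(251, np.float64(221.15827338129498)), (252, np.float64(221.16546762589928)), (253, np.float64(221.14598540145985)), (254, np.float64(221.15328467153284)), (255, np.float64(221.15942028985506)), (256, np.float64(221.14598540145985)), (257, np.float64(221.25892857142858)), (258, np.float64(221.37623762376236)), (259, np.float64(221.33333333333334)), (260, np.float64(221.28787878787878)), (261, np.float64(221.2888888888889)), (262, np.float64(221.28358208955223)), (263, np.float64(221.2888888888889)), (264, np.float64(221.28148148148148)), (265, np.float64(221.46017699115043)), (266, np.float64(221.5744680851064)), (267, np.float64(221.5188679245283)), (268, np.float64(221.53703703703704))]
0.2569909437300317 0.00032264735213295183
[[182, 186, 186], [185, 127, 59], [188, 131, 70], [191, 137, 74], [191, 136, 73], [197, 140, 71], [186, 127, 88], [141, 131, 177], [227, 236, 232], [222, 228, 226], [224, 229, 228]]
```

View pics/s2.png

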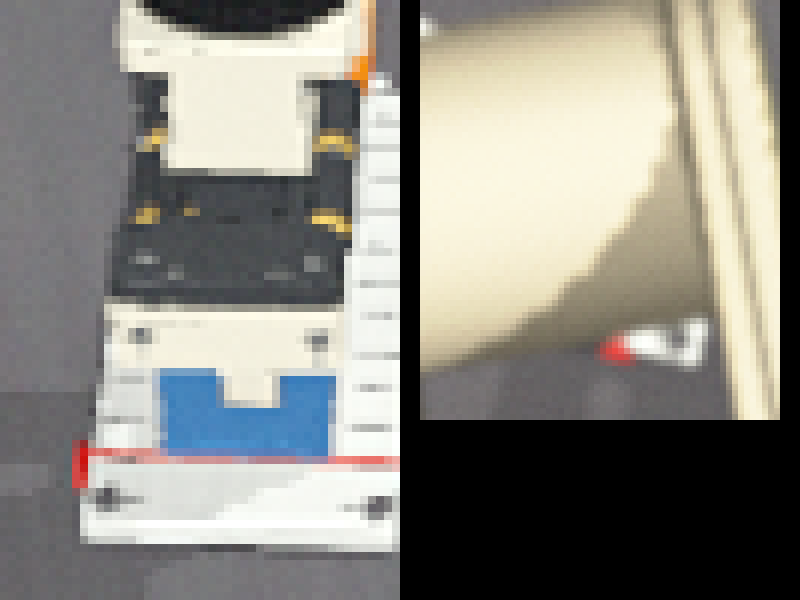

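```bash
python3 -c "
from h import *
np.set_printoptions(precision=2,suppress=True)
fy=np.array([.235,.972,0])
p0=cv2.imread('pics/side0.png').astype(float);p1=read_camera('side')[0].astype(float)
D=lambda p,u:p[:,u,0]-p[:,u,2]
out=[]
for u in list(range(251,258))+list(range(262,269)):
    b0=D(p0,u);b1=D(p1,u);w=-3.3
    blue=np.median(b1[216:219]);r=-(b0[217:227]-w); c=(r*np.arange(217,227)).sum()/r.sum(); S0=r.sum()
    h=.003/abs((plane('side',[(u,221)],.012)-plane('side',[(u,222)],.012))[0]@fy)
    S1=(b1[218:227]-w).sum()
    from scipy.optimize import brentq
    f=lambda e:(blue-w)*(e-217.5)-S0*np.clip((c+h/2-e)/h,0,1)-S1
    e=brentq(f,218,226); b=np.clip(b0,w,None)
    e0=204.5+(b0[205:214]-w).sum()/(np.median(b0[198:206])-w)
    g=[(plane('side',[(u,x)],.012)[0]@fy) for x in(e0,e,c)]
    out.append((c,e,e0,(g[1]-g[2])*1e3,(g[0]-g[2])*1e3))
print(np.array(out));print(np.mean(out,0))
"
```

```text
[[221.76 221.59 209.05   0.72  53.57]
 [221.7  221.53 209.21   0.7   52.64]
 [221.64 221.55 209.2    0.38  52.45]
 [221.63 221.55 209.16   0.32  52.59]
 [221.69 221.52 209.23   0.71  52.52]
 [221.61 221.51 209.18   0.43  52.43]
 [221.69 221.68 209.15   0.03  52.89]
 [221.91 221.73 209.31   0.76  53.14]
 [221.82 221.67 209.41   0.62  52.31]
 [221.75 221.71 209.44   0.14  51.93]
 [221.83 221.91 209.43  -0.33  52.29]
 [221.84 222.   209.39  -0.63  52.51]
 [222.07 222.01 209.42   0.22  53.32]
 [222.13 222.05 209.63   0.35  52.66]]
[221.79 221.71 209.3    0.31  52.66]
```

The blue face edge lies on the red line in the side view, at row ≈221.7 against 221.8, so it is within about 0.3 mm. I'll release now.

Call:
carry_out(
  targets=[
    {"hand": 35, "x": 0, "y": 0, "z": 0, "ax": 0, "ay": 0, "az": 0},
    {"hand": 35, "x": 0, "y": 0, "z": 0, "ax": 0, "ay": 0, "az": 0},
    {"hand": 35, "x": 0, "y": 0, "z": 0, "ax": 0, "ay": 0, "az": 0},
    {"hand": 45, "x": 0, "y": 0, "z": -0.04, "ax": 0, "ay": 0, "az": 0},
    {"hand": 45, "x": 0, "y": 0, "z": -0.07, "ax": 0, "ay": 0, "az": 0},
    {"hand": 45, "x": 0, "y": 0, "z": -0.07, "ax": 0, "ay": 0, "az": 0},
  ],
)

```text
t: 5.48
tool_pos: [0.4878, 0.147, 0.3022]
orientation: [0.369, 3.115, 0.003]
force: [0.6, -0.1, 0.3]
opening: 0.0416
gripper_force: 0.0
```

```bash
python3 -c "
from h import *
np.set_printoptions(precision=4,suppress=True)
print('knob',tri((176.7,195),(271.7,165)));print('pivot',tri((207.5,207.2),(267.3,187.3)))
s=read_state();print(s['opening'])
fy=np.array([.235,.972,0]);p,d=read_camera('side');A,B=gap(p);print((plane('side',A,.012)@fy).mean())
go([.5555,.322,.30],pose(-.237-.12))"
```

```text
knob [0.5551 0.3171 0.0779]
pivot [0.5285 0.249  0.0481]
0.041575106824474246
0.25697270556733925
t 5.53 shift [-0.0256  0.1863  0.0005] turn [0.0027 0.0009 1.692 ] rows 3.0 9.1
```

Call:
carry_out(
  targets=[
    {"hand": 45, "x": -0.0256, "y": 0.186, "z": 0, "ax": 0, "ay": 0, "az": 1.69},
    {"hand": 45, "x": -0.0256, "y": 0.186, "z": 0, "ax": 0, "ay": 0, "az": 1.69},
    {"hand": 45, "x": -0.0256, "y": 0.186, "z": 0, "ax": 0, "ay": 0, "az": 1.69},
    {"hand": 45, "x": -0.0256, "y": 0.186, "z": 0, "ax": 0, "ay": 0, "az": 1.69},
    {"hand": 45, "x": -0.0256, "y": 0.186, "z": 0, "ax": 0, "ay": 0, "az": 1.69},
    {"hand": 45, "x": -0.0256, "y": 0.186, "z": 0, "ax": 0, "ay": 0, "az": 1.69},
    {"hand": 45, "x": -0.0256, "y": 0.186, "z": 0, "ax": 0, "ay": 0, "az": 1.69},
    {"hand": 45, "x": -0.0256, "y": 0.186, "z": 0, "ax": 0, "ay": 0, "az": 1.69},
  ],
)

```text
t: 6.52
tool_pos: [0.5544, 0.3214, 0.2968]
orientation: [-2.396, -2.031, 0.005]
force: [0.6, -0.3, 0.1]
opening: 0.0419
gripper_force: 0.0
```

```bash
python3 -c "
from h import *
print(read_state()['q'])
go([.5555,.320,.30],pose(-.365))"
```

```text
[ 4.45354411e-01  3.11022785e-01  1.48070866e+00 -1.31138760e-05
  1.35321783e+00  6.10035003e-01]
t 6.53 shift [-0.0012  0.0013 -0.0032] turn [-0.0025  0.0022  0.2003] rows 0.1 1.1
```

Call:
carry_out(
  targets=[
    {"hand": 45, "x": 0, "y": 0, "z": 0, "ax": 0, "ay": 0, "az": 0.19},
    {"hand": 45, "x": 0, "y": 0, "z": 0, "ax": 0, "ay": 0, "az": 0.19},
    {"hand": 45, "x": 0, "y": 0, "z": 0, "ax": 0, "ay": 0, "az": 0.19},
  ],
)

```text
t: 6.9
tool_pos: [0.5547, 0.3215, 0.298]
orientation: [-2.569, -1.808, 0.003]
force: [-0.2, 0.1, -0.4]
opening: 0.0417
gripper_force: 0.0
```

```bash
python3 -c "
from h import *
print(read_state()['q'])
go([.5555,.320,.239],pose(-.365))
p,d=read_camera('side');cv2.imwrite('pics/s3.png',cv2.resize(p[90:230,210:350],None,fx=4,fy=4))"
```

```text
[ 4.45291899e-01  3.10000831e-01  1.47955238e+00 -2.98815391e-06
  1.35372934e+00  7.89631891e-01]
t 6.9 shift [-0.0011  0.0013  0.059 ] turn [-0.0012  0.0012  0.0207] rows 0.9 0.1
```

View pics/s3.png

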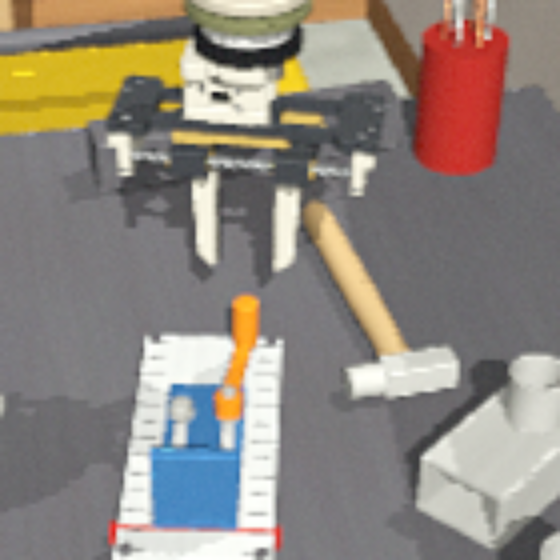

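The fingers straddle the orange knob, with the gap centred at crop x≈243 and the knob at x≈245. I'll go down and grip lightly.

Call:
carry_out(
  targets=[
    {"hand": 45, "x": -0.001, "y": 0.001, "z": 0.035, "ax": 0, "ay": 0, "az": 0.02},
    {"hand": 45, "x": -0.001, "y": 0.001, "z": 0.058, "ax": 0, "ay": 0, "az": 0.02},
    {"hand": 45, "x": -0.001, "y": 0.001, "z": 0.058, "ax": 0, "ay": 0, "az": 0.02},
    {"hand": 0, "x": -0.001, "y": 0.001, "z": 0.058, "ax": 0, "ay": 0, "az": 0.02},
    {"hand": 0, "x": -0.001, "y": 0.001, "z": 0.058, "ax": 0, "ay": 0, "az": 0.02},
    {"hand": 0, "x": -0.001, "y": 0.001, "z": 0.058, "ax": 0, "ay": 0, "az": 0.02},
    {"hand": 0, "x": -0.001, "y": 0.001, "z": 0.058, "ax": 0, "ay": 0, "az": 0.02},
  ],
  newtons=8,
)

```text
t: 7.82
tool_pos: [0.556, 0.3209, 0.2427]
orientation: [-2.591, -1.777, -0.004]
force: [-0.2, 1.0, 6.3]
opening: 0.0197
gripper_force: 8.0
```

```bash
python3 -c "
from h import *
np.set_printoptions(precision=4,suppress=True)
s=read_state();print(s['tool_pos'],s['opening'],s['force'],s['gripper_force'],s['wrist_torque'])
k=s['tool_pos'];pv=np.array([.528,.248]);print(np.linalg.norm(k[:2]-pv))
c=R.from_rotvec(s['orientation']);v=k[:2]-pv;a0=np.arctan2(v[1],v[0]);end=-.237-.02
for i in range(0,13):
    th=(a0-end)*i/12;a=a0-th;d=np.r_[pv+np.linalg.norm(v)*np.array([np.cos(a),np.sin(a)])-k[:2],0]
    print(i,c.inv().apply(d).round(4),(c.inv()*R.from_rotvec([0,0,-th])*c).as_rotvec().round(3))"
```

```text
[0.556  0.3209 0.2427] 0.019705273322442995 [-0.1586  1.0475  6.2957] 8.00253577530384 [ 0.3078  0.1693 -0.0125]
0.07805085307562312
0 [0. 0. 0.] [0. 0. 0.]
1 [-0.0006  0.0095  0.    ] [-0.    -0.     0.122]
2 [-0.0023  0.0188  0.    ] [-0.    -0.     0.243]
3 [-0.0051  0.0279  0.    ] [-0.001 -0.     0.365]
4 [-0.009   0.0365  0.    ] [-0.001 -0.001  0.487]
5 [-0.014   0.0446  0.    ] [-0.001 -0.001  0.609]
6 [-0.0198  0.0521  0.    ] [-0.001 -0.001  0.73 ]
7 [-0.0266  0.0588  0.    ] [-0.002 -0.001  0.852]
8 [-0.0341  0.0646  0.    ] [-0.002 -0.001  0.974]
9 [-0.0423  0.0695  0.    ] [-0.002 -0.001  1.096]
10 [-0.0509  0.0733 -0.    ] [-0.002 -0.002  1.217]
11 [-0.06   0.076 -0.   ] [-0.003 -0.002  1.339]
12 [-0.0694  0.0777 -0.    ] [-0.003 -0.002  1.461]
```

Call:
carry_out(
  targets=[
    {"hand": 0, "x": 0, "y": 0, "z": -0.005, "ax": 0, "ay": 0, "az": 0},
    {"hand": 0, "x": -0.0006, "y": 0.0095, "z": -0.005, "ax": 0, "ay": 0, "az": 0.122},
    {"hand": 0, "x": -0.0023, "y": 0.0188, "z": -0.005, "ax": 0, "ay": 0, "az": 0.243},
    {"hand": 0, "x": -0.0051, "y": 0.0279, "z": -0.005, "ax": 0, "ay": 0, "az": 0.365},
    {"hand": 0, "x": -0.009, "y": 0.0365, "z": -0.005, "ax": 0, "ay": 0, "az": 0.487},
    {"hand": 0, "x": -0.014, "y": 0.0446, "z": -0.005, "ax": 0, "ay": 0, "az": 0.609},
    {"hand": 0, "x": -0.0198, "y": 0.0521, "z": -0.005, "ax": 0, "ay": 0, "az": 0.73},
    {"hand": 0, "x": -0.0198, "y": 0.0521, "z": -0.005, "ax": 0, "ay": 0, "az": 0.73},
  ],
  newtons=8,
)

```text
t: 8.82
tool_pos: [0.5959, 0.2816, 0.245]
orientation: [3.054, 0.731, -0.01]
force: [-8.3, -4.3, 2.8]
opening: 0.0195
gripper_force: 8.0
```

```bash
cat > sw.py <<'E'
from h import *
np.set_printoptions(precision=4,suppress=True)
s=read_state();print(s['tool_pos'],s['opening'],s['force'],s['gripper_force'],s['wrist_torque'],s['q'])
k=s['tool_pos'];pv=np.array([.528,.248]);r=np.linalg.norm(k[:2]-pv)
c=R.from_rotvec(s['orientation']);v=k[:2]-pv;a0=np.arctan2(v[1],v[0]);ty=c.as_matrix()[:,1]
print("r",r,"lever ang",a0,"tool y",np.arctan2(ty[1],ty[0]))
for i in range(1,9):
    th=.122*i;a=a0-th;d=np.r_[pv+r*np.array([np.cos(a),np.sin(a)])-k[:2],0]
    print(i,round(a,3),c.inv().apply(d).round(4),round(th,3))
E
python3 sw.py
```

```text
[0.5959 0.2816 0.245 ] 0.01948190899809232 [-8.3219 -4.3394  2.798 ] 8.000820279121399 [-0.7829  1.4757 -0.0025] [ 0.364   0.4097  1.4571 -0.0009  1.2815  1.4654]
r 0.07577978601697398 lever ang 0.4598089305233649 tool y -1.1011149420636532
1 0.338 [-0.0007  0.0092  0.    ] 0.122
2 0.216 [-0.0024  0.0183  0.    ] 0.244
3 0.094 [-0.0053  0.0271  0.    ] 0.366
4 -0.028 [-0.0092  0.0354  0.0001] 0.488
5 -0.15 [-0.0141  0.0433  0.0001] 0.61
6 -0.272 [-0.0199  0.0505  0.0001] 0.732
7 -0.394 [-0.0266  0.0569  0.0002] 0.854
8 -0.516 [-0.0339  0.0624  0.0002] 0.976
```

Call:
carry_out(
  targets=[
    {"hand": 0, "x": -0.0027, "y": 0.0092, "z": 0, "ax": 0, "ay": 0, "az": 0.122},
    {"hand": 0, "x": -0.0044, "y": 0.0183, "z": 0, "ax": 0, "ay": 0, "az": 0.244},
    {"hand": 0, "x": -0.0073, "y": 0.0271, "z": 0, "ax": 0, "ay": 0, "az": 0.366},
    {"hand": 0, "x": -0.0112, "y": 0.0354, "z": 0, "ax": 0, "ay": 0, "az": 0.488},
    {"hand": 0, "x": -0.015, "y": 0.041, "z": 0, "ax": 0, "ay": 0, "az": 0.58},
    {"hand": 0, "x": -0.015, "y": 0.041, "z": 0, "ax": 0, "ay": 0, "az": 0.58},
  ],
  newtons=8,
)

```text
t: 9.57
tool_pos: [0.6003, 0.2414, 0.245]
orientation: [-3.134, 0.17, 0.009]
force: [-8.1, 12.7, -1.6]
opening: 0.0194
gripper_force: 8.0
```

```bash
python3 sw.py
```

```text
[0.6003 0.2414 0.245 ] 0.019359554426290233 [-8.1472 12.6838 -1.5977] 7.999537065625191 [2.1222 1.5681 0.1139] [0.3018 0.3784 1.4969 0.005  1.2709 1.9794]
r 0.0725976022583522 lever ang -0.09035771217598085 tool y -1.6791533983447011
1 -0.212 [-0.0004  0.0088 -0.    ] 0.122
2 -0.334 [-0.0018  0.0176 -0.    ] 0.244
3 -0.456 [-0.0043  0.0261 -0.    ] 0.366
4 -0.578 [-0.0079  0.0342 -0.    ] 0.488
5 -0.7 [-0.0123  0.0418 -0.    ] 0.61
6 -0.822 [-0.0177  0.0488 -0.    ] 0.732
7 -0.944 [-0.0239  0.0552  0.    ] 0.854
8 -1.066 [-0.0308  0.0607  0.    ] 0.976
```

Call:
carry_out(
  targets=[
    {"hand": 0, "x": -0.001, "y": 0.003, "z": 0, "ax": 0, "ay": 0, "az": 0.05},
    {"hand": 0, "x": -0.0015, "y": 0.005, "z": 0, "ax": 0, "ay": 0, "az": 0.05},
    {"hand": 0, "x": -0.0015, "y": 0.005, "z": 0, "ax": 0, "ay": 0, "az": 0.05},
  ],
  newtons=8,
)

```text
t: 9.95
tool_pos: [0.5987, 0.2376, 0.2451]
orientation: [-3.128, 0.245, 0.006]
force: [-3.8, 16.6, -5.4]
opening: 0.0272
gripper_force: 8.0
```

```bash
python3 sw.py|head -2;python3 -c "
from h import *
p,d=read_camera('side');q,_=read_camera('top')
a=cv2.resize(p[110:230,220:320],None,fx=4,fy=4);b=cv2.resize(q[160:260,150:250],None,fx=4,fy=4)
o=np.zeros((480,800,3),np.uint8);o[:,:400]=a;o[:400,400:]=b;cv2.imwrite('pics/s4.png',o)"
```

```text
[0.5987 0.2376 0.2451] 0.02723392377378289 [-3.8162 16.6136 -5.36  ] 8.000957071781158 [2.9534 0.7033 0.058 ] [0.2966 0.3699 1.5075 0.0056 1.2664 2.0219]
r 0.07148814921410777 lever ang -0.14581002293425926 tool y -1.7269772478761598
```

View pics/s4.png

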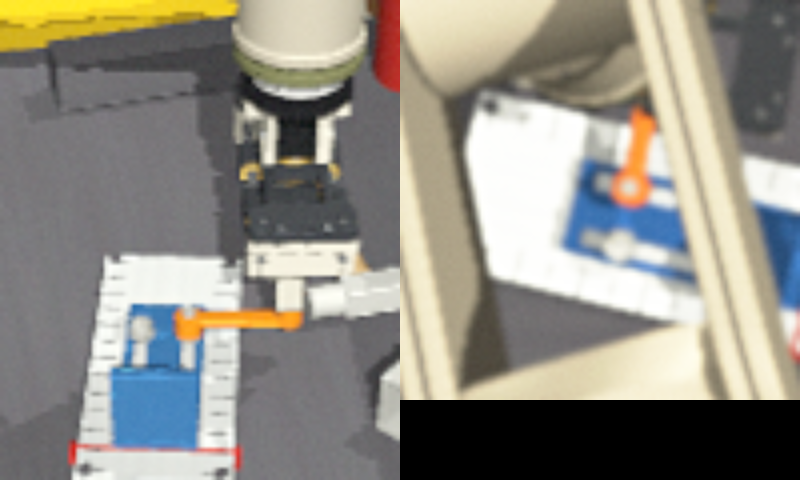

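The lever stands square to the fixture. Pushing harder made the fingers yield against about 17 N, so it is at its end. I'll release and lift.

Call:
carry_out(
  targets=[
    {"hand": 45, "x": 0, "y": 0, "z": 0, "ax": 0, "ay": 0, "az": 0},
    {"hand": 45, "x": 0, "y": 0, "z": 0, "ax": 0, "ay": 0, "az": 0},
    {"hand": 45, "x": 0, "y": 0, "z": 0, "ax": 0, "ay": 0, "az": 0},
    {"hand": 45, "x": 0, "y": 0, "z": -0.05, "ax": 0, "ay": 0, "az": 0},
    {"hand": 45, "x": 0, "y": 0, "z": -0.1, "ax": 0, "ay": 0, "az": 0},
    {"hand": 0, "x": 0, "y": 0, "z": -0.1, "ax": 0, "ay": 0, "az": 0},
  ],
  newtons=20,
)

```text
t: 10.8
tool_pos: [0.6022, 0.235, 0.353]
orientation: [-3.128, 0.248, -0.015]
force: [0.7, 0.0, -0.2]
opening: 0.0358
gripper_force: 0.0
```

```bash
python3 -c "
from h import *
np.set_printoptions(precision=4,suppress=True)
# keys side-only at z .0975
for k,s in(('red',(304.6,311)),('yel',(282.1,313.7)),('green',(349,305.3)),('blue',(327.1,308))):print(k,plane('side',[s],.0975))
n=np.array([.0234,.544,.839]);b=np.array([.5655,-.2185,.0975])
print(b+n*.226,b+n*.286)
print(read_state()['q'])
go([.55,.05,.36],pose(-.043,-n))
go(b+n*(.186+.06),pose(-.043,-n))"
```

```text
red [[ 0.519  -0.2161  0.0975]]
yel [[ 0.4734 -0.2134  0.0975]]
green [[ 0.6111 -0.2206  0.0975]]
blue [[ 0.5654 -0.2181  0.0975]]
[ 0.5708 -0.0956  0.2871] [ 0.5722 -0.0629  0.3375]
[ 0.2929  0.2763  1.4173 -0.0003  1.4376  2.0221]
t 10.8 shift [-0.0223  0.1909 -0.0081] turn [-0.4795 -0.4418 -1.6368] rows 3.1 9.4
t 10.8 shift [0.0194 0.3208 0.0479] turn [-0.4795 -0.4418 -1.6368] rows 5.2 9.4
```

Call:
carry_out(
  targets=[
    {"hand": 0, "x": -0.0223, "y": 0.191, "z": -0.008, "ax": -0.48, "ay": -0.442, "az": -1.637},
    {"hand": 0, "x": -0.0223, "y": 0.191, "z": -0.008, "ax": -0.48, "ay": -0.442, "az": -1.637},
    {"hand": 0, "x": -0.0223, "y": 0.191, "z": -0.008, "ax": -0.48, "ay": -0.442, "az": -1.637},
    {"hand": 0, "x": -0.0223, "y": 0.191, "z": -0.008, "ax": -0.48, "ay": -0.442, "az": -1.637},
    {"hand": 0, "x": -0.0223, "y": 0.191, "z": -0.008, "ax": -0.48, "ay": -0.442, "az": -1.637},
    {"hand": 0, "x": -0.0223, "y": 0.191, "z": -0.008, "ax": -0.48, "ay": -0.442, "az": -1.637},
    {"hand": 0, "x": -0.0223, "y": 0.191, "z": -0.008, "ax": -0.48, "ay": -0.442, "az": -1.637},
    {"hand": 0, "x": -0.0223, "y": 0.191, "z": -0.008, "ax": -0.48, "ay": -0.442, "az": -1.637},
  ],
)

```text
t: 11.8
tool_pos: [0.5482, 0.0495, 0.3534]
orientation: [2.206, 1.634, -0.529]
force: [0.6, 0.1, -0.3]
opening: 0.0002
gripper_force: 0.0
```

```bash
cat > k.py <<'E'
from h import *
import sys
np.set_printoptions(precision=4,suppress=True)
K=dict(blue=[.5655,-.2183,.0975],yellow=[.4735,-.2135,.0975],green=[.6112,-.2204,.0975])
n=np.array([.0234,.544,.839])
s=read_state();print(s['q'],s['force'],s['opening'])
go(np.array(K[sys.argv[1]])+n*(.186+float(sys.argv[2])),pose(-.043,-n))
E
python3 k.py blue .07; python3 -c "
from h import *
np.set_printoptions(precision=4,suppress=True)
q,_=read_camera('top');p,_=read_camera('side');print(cents(cv2.bitwise_or(mask(q,7,17),mask(q,18,34)),(155,170,275,252)));fy=np.array([.235,.972,0])
A,B=gap(p);print((plane('side',A,.012)@fy).mean())
cv2.imwrite('pics/s5.png',cv2.resize(q[165:265,150:280],None,fx=5,fy=5))"
```

```text
[ 0.1574  0.1327  1.6258 -0.4796  1.5715  0.4992] [ 0.6106  0.1037 -0.3007] 0.0001705986176124048
t 11.8 shift [-0.0805  0.0559  0.0956] turn [-0.0786 -0.0589 -0.2319] rows 2.2 1.3
[]
0.2570508792197137
```

View pics/s5.png

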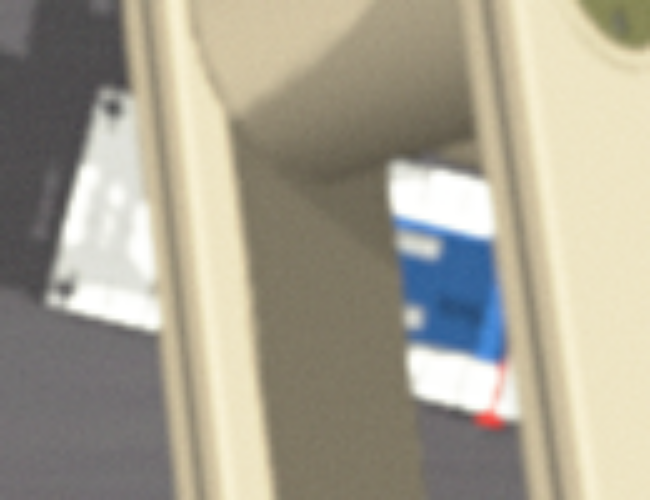

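The arm hides the lever in this picture, but the stop edge still lies on the line at crop (500,360). I'll check the lever by numbers after the next move.

Call:
carry_out(
  targets=[
    {"hand": 0, "x": -0.0805, "y": 0.056, "z": 0.0956, "ax": -0.0786, "ay": -0.0589, "az": -0.232},
    {"hand": 0, "x": -0.0805, "y": 0.056, "z": 0.0956, "ax": -0.0786, "ay": -0.0589, "az": -0.232},
    {"hand": 0, "x": -0.0805, "y": 0.056, "z": 0.0956, "ax": -0.0786, "ay": -0.0589, "az": -0.232},
    {"hand": 0, "x": -0.0805, "y": 0.056, "z": 0.0956, "ax": -0.0786, "ay": -0.0589, "az": -0.232},
    {"hand": 0, "x": -0.0805, "y": 0.056, "z": 0.0956, "ax": -0.0786, "ay": -0.0589, "az": -0.232},
  ],
)

```text
t: 12.52
tool_pos: [0.5714, -0.0778, 0.3135]
orientation: [1.947, 1.851, -0.569]
force: [-0.2, -1.2, -0.0]
opening: 0.0008
gripper_force: 0.0
```

```bash
python3 k.py blue .02; python3 -c "
from h import *
np.set_printoptions(precision=4,suppress=True)
p,d=read_camera('side');q,dq=read_camera('top')
for n,im,dep,box in(('side',p,d,(240,140,310,215)),('top',q,dq,(155,150,260,240))):
    m=cv2.bitwise_or(mask(im,5,17),mask(im,18,34));c=cloud(n,dep)
    for a in cents(m,box,8):print(n,a)
    v,u=np.nonzero(m);k=(u>box[0])&(u<box[2])&(v>box[1])&(v<box[3]);P=c[v[k],u[k]]
    if len(P)>10:
        xy=P[:,:2]-P[:,:2].mean(0);w=np.linalg.svd(xy,full_matrices=False)[2][0];w*=np.sign(w[0]);print('dir',np.arctan2(w[1],w[0]),'ends',P[P[:,0].argmin()],P[P[:,0].argmax()],P[P[:,2].argmax()])
"
```

```text
[-0.0441  0.1569  1.6865 -0.5903  1.3415  0.1571] [-0.2128 -1.2258 -0.009 ] 0.0008109351693762863
t 12.53 shift [-0.0005  0.0001  0.0517] turn [ 0.0004 -0.0028 -0.0076] rows 0.8 0.0
side (np.int32(121), np.float64(291.9), np.float64(149.9), np.int32(286), np.int32(141), np.int32(11), np.int32(23))
side (np.int32(221), np.float64(282.8), np.float64(187.6), np.int32(264), np.int32(178), np.int32(32), np.int32(17))
dir 1.2517222875803649 ends [ 0.3678 -0.6355  0.7664] [ 0.6808  0.5283 -0.0014] [ 0.3678 -0.6355  0.7664]
top (np.int32(161), np.float64(171.2), np.float64(151.9), np.int32(155), np.int32(150), np.int32(36), np.int32(6))
top (np.int32(272), np.float64(210.2), np.float64(188.0), np.int32(203), np.int32(170), np.int32(14), np.int32(41))
dir 0.8178089482676675 ends [0.4675 0.0604 1.2132] [0.6684 0.3227 0.0168] [0.4675 0.0604 1.2132]
```

```bash
python3 -c "
from h import *
np.set_printoptions(precision=4,suppress=True)
q,dq=read_camera('top');p,_=read_camera('side')
m=cv2.bitwise_or(mask(q,5,17),mask(q,18,34));m[:165]=0;m[215:]=0;m[:,:200]=0;m[:,222:]=0
for r in range(168,213,4): u=np.nonzero(m[r])[0];print(r,u.min() if len(u) else 0,u.max() if len(u) else 0)
o=np.zeros((500,800,3),np.uint8);a=cv2.resize(q[160:260,152:262],None,fx=5,fy=5,interpolation=cv2.INTER_CUBIC)[:,:550];o[:,:550]=a
b=cv2.resize(p[165:235,232:302],None,fx=3.5,fy=3.5);o[:245,552:797]=b;cv2.imwrite('pics/s6.png',o)"
```

```text
168 0 0
172 207 214
176 206 216
180 209 215
184 208 214
188 207 214
192 208 213
196 208 211
200 207 210
204 204 211
208 203 211
212 0 0
```

View pics/s6.png

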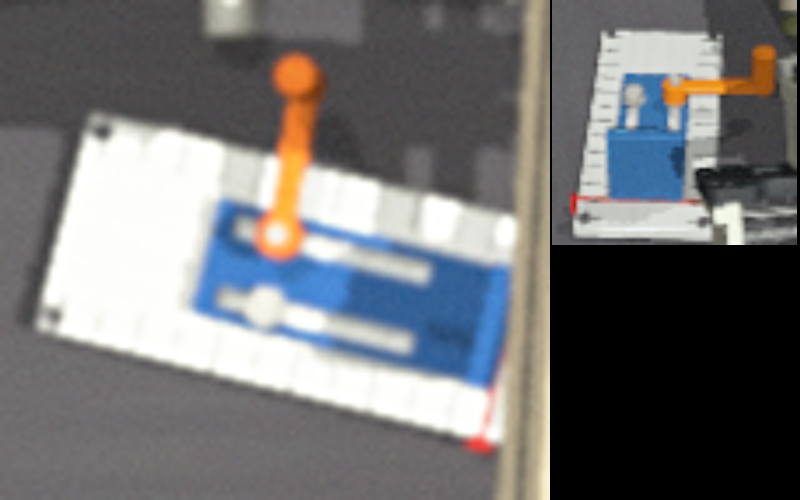

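The lever now points square across the fixture, with its pivot at crop (278,235) and knob at (295,75). The stop edge is on the red line. I'll go on to the blue key after a quick numeric angle check.

```bash
python3 -c "
from h import *
np.set_printoptions(precision=4,suppress=True)
T=cv2.imread('pics/top0.png');q,_=read_camera('top')
pv=plane('top',[(207.5,207.1)],.055)[0]
for im,box in((T,(168,188,190,205)),(q,(200,165,222,215))):
    m=cv2.bitwise_or(mask(im,5,17),mask(im,18,34));k=np.zeros_like(m);k[box[1]:box[3],box[0]:box[2]]=m[box[1]:box[3],box[0]:box[2]]
v,u=np.nonzero(k);sel=(v>=182)&(v<=201);X=plane('top',np.c_[u,v][sel],.05)
# bar centre line: fit y against x by rows
rows=np.unique(v[sel]);C=plane('top',[(u[v==r].mean(),r) for r in rows],.05);f=np.polyfit(C[:,0],C[:,1],1);print('bar angle',np.arctan(f[0]))
for uv in((176.7,195),(211,175)):
    w=plane('top',[uv],.072)[0]-pv;print(np.linalg.norm(w[:2]),np.arctan2(w[1],w[0]))
# fixture yaw from top-left/bottom plate edges
c0=plane('top',[(152+95/5+.5,160+115/5),(152+515/5,160+215/5),(152+40/5,160+330/5),(152+478/5,160+440/5)],.012)
for a,b in((0,1),(2,3)):w=c0[b]-c0[a];print('edge',np.arctan2(w[0],-w[1]))
"; python3 k.py blue .02
```

```text
bar angle -0.1482406314438244
0.07557772251439651 1.204711198656653
0.07587531172343738 -0.1281815314919085
edge -0.2258533735612354
edge -0.2351283166581795
[-0.0439  0.1569  1.687  -0.5911  1.3409  0.1557] [ 0.0264  0.2894 -0.3817] 0.0005916354809337822
t 12.78 shift [-0.0005  0.0002  0.0516] turn [ 0.0009 -0.0021 -0.0056] rows 0.8 0.0
```

Call:
carry_out(
  targets=[
    {"hand": 0, "x": 0, "y": 0, "z": 0.04, "ax": 0, "ay": 0, "az": 0},
    {"hand": 0, "x": 0, "y": 0, "z": 0.05, "ax": 0, "ay": 0, "az": 0},
    {"hand": 0, "x": 0, "y": 0, "z": 0.05, "ax": 0, "ay": 0, "az": 0},
  ],
)

```text
t: 13.15
tool_pos: [0.5697, -0.1058, 0.2705]
orientation: [1.946, 1.853, -0.573]
force: [-0.3, -0.5, 0.2]
opening: 0.0009
gripper_force: 0.0
```

```bash
python3 k.py blue 0
```

```text
[-0.0928  0.2017  1.7209 -0.6074  1.2525  0.1617] [-0.2535 -0.4658  0.1621] 0.0008612054661980941
t 13.15 shift [-0.0003  0.0007  0.0203] turn [-0.002  -0.002  -0.0055] rows 0.3 0.0
```

Call:
carry_out(
  targets=[
    {"hand": 0, "x": 0, "y": 0.0005, "z": 0.016, "ax": 0, "ay": 0, "az": 0},
    {"hand": 0, "x": 0, "y": 0.0005, "z": 0.021, "ax": 0, "ay": 0, "az": 0},
    {"hand": 0, "x": 0, "y": 0.0005, "z": 0.025, "ax": 0, "ay": 0, "az": 0},
    {"hand": 0, "x": 0, "y": 0.0005, "z": 0.025, "ax": 0, "ay": 0, "az": 0},
  ],
)

```text
t: 13.65
tool_pos: [0.5705, -0.1181, 0.2527]
orientation: [1.946, 1.851, -0.569]
force: [-9.5, 17.0, 20.9]
opening: 0.0006
gripper_force: 13.2
```

```bash
python3 k.py blue 0
```

```text
[-0.1142  0.2257  1.7289 -0.616   1.2117  0.1659] [-9.5146 17.0254 20.9154] 0.0006466465115294354
t 13.65 shift [ 0.0003 -0.0007 -0.0012] turn [ 0.0011 -0.0024 -0.0075] rows 0.0 0.0
```

Call:
carry_out(
  targets=[
    {"hand": 0, "x": 0, "y": 0, "z": -0.003, "ax": 0, "ay": 0, "az": 0},
    {"hand": 0, "x": 0, "y": 0, "z": -0.003, "ax": 0, "ay": 0, "az": 0},
  ],
)

```text
t: 13.9
tool_pos: [0.5704, -0.1175, 0.2534]
orientation: [1.945, 1.852, -0.569]
force: [0.6, 3.2, 4.1]
opening: 0.0006
gripper_force: 2.3
```

Call:
carry_out(
  targets=[
    {"hand": 0, "x": 0, "y": 0, "z": -0.002, "ax": 0, "ay": 0, "az": 0},
    {"hand": 0, "x": 0, "y": 0, "z": -0.002, "ax": 0, "ay": 0, "az": 0},
  ],
)

```text
t: 14.15
tool_pos: [0.5704, -0.1167, 0.2545]
orientation: [1.945, 1.852, -0.57]
force: [2.3, 2.7, 2.3]
opening: 0.0004
gripper_force: 1.9
```

Call:
carry_out(
  targets=[
    {"hand": 0, "x": 0, "y": 0, "z": -0.002, "ax": 0, "ay": 0, "az": 0},
    {"hand": 0, "x": 0, "y": 0, "z": -0.002, "ax": 0, "ay": 0, "az": 0},
  ],
)

```text
t: 14.4
tool_pos: [0.57, -0.1157, 0.2558]
orientation: [1.946, 1.852, -0.571]
force: [1.7, 1.5, 2.9]
opening: 0.0007
gripper_force: 1.4
```

Call:
carry_out(
  targets=[
    {"hand": 0, "x": 0, "y": 0, "z": -0.002, "ax": 0, "ay": 0, "az": 0},
    {"hand": 0, "x": 0, "y": 0, "z": -0.002, "ax": 0, "ay": 0, "az": 0},
  ],
)

```text
t: 14.65
tool_pos: [0.5699, -0.1146, 0.2573]
orientation: [1.946, 1.853, -0.572]
force: [1.0, 0.7, 1.5]
opening: 0.0003
gripper_force: 0.9
```

Call:
carry_out(
  targets=[
    {"hand": 0, "x": 0, "y": 0, "z": -0.002, "ax": 0, "ay": 0, "az": 0},
    {"hand": 0, "x": 0, "y": 0, "z": -0.002, "ax": 0, "ay": 0, "az": 0},
  ],
)

```text
t: 14.9
tool_pos: [0.5699, -0.1134, 0.2589]
orientation: [1.946, 1.853, -0.572]
force: [-0.5, -0.1, -0.8]
opening: 0.0004
gripper_force: 0.0
```

Call:
carry_out(
  targets=[
    {"hand": 0, "x": 0, "y": 0, "z": -0.03, "ax": 0, "ay": 0, "az": 0},
    {"hand": 0, "x": 0, "y": 0, "z": -0.03, "ax": 0, "ay": 0, "az": 0},
  ],
)

```text
t: 15.15
tool_pos: [0.5717, -0.0967, 0.2862]
orientation: [1.944, 1.851, -0.567]
force: [-0.9, -1.0, 0.5]
opening: 0.0003
gripper_force: 0.0
```

```bash
python3 k.py yellow .03
```

```text
[-0.0767  0.1855  1.7082 -0.6021  1.28    0.1593] [-0.8866 -1.0225  0.4747] 0.00029684295455331634
t 15.15 shift [ 0.0007 -0.0931  0.0077] turn [ 0.0031 -0.0017 -0.0069] rows 1.5 0.0
```

Call:
carry_out(
  targets=[
    {"hand": 0, "x": 0, "y": -0.05, "z": 0, "ax": 0, "ay": 0, "az": 0},
    {"hand": 0, "x": 0.0007, "y": -0.093, "z": 0.003, "ax": 0, "ay": 0, "az": 0},
    {"hand": 0, "x": 0.0007, "y": -0.093, "z": 0.008, "ax": 0, "ay": 0, "az": 0},
    {"hand": 0, "x": 0.0007, "y": -0.093, "z": 0.008, "ax": 0, "ay": 0, "az": 0},
  ],
)

```text
t: 15.65
tool_pos: [0.478, -0.0969, 0.2766]
orientation: [1.946, 1.852, -0.571]
force: [0.0, -0.3, 0.6]
opening: 0.0003
gripper_force: 0.0
```

```bash
python3 k.py yellow -.002
```

```text
[-0.092  -0.0488  1.9732 -0.6082  1.2497  0.1642] [ 0.0242 -0.288   0.5614] 0.0003248023190010335
t 15.65 shift [-0.0004  0.0005  0.0297] turn [-0.0002 -0.0019 -0.0061] rows 0.5 0.0
```

Call:
carry_out(
  targets=[
    {"hand": 0, "x": 0, "y": 0.0005, "z": 0.02, "ax": 0, "ay": 0, "az": 0},
    {"hand": 0, "x": 0, "y": 0.0005, "z": 0.027, "ax": 0, "ay": 0, "az": 0},
    {"hand": 0, "x": 0, "y": 0.0005, "z": 0.031, "ax": 0, "ay": 0, "az": 0},
    {"hand": 0, "x": 0, "y": 0.0005, "z": 0.031, "ax": 0, "ay": 0, "az": 0},
  ],
)

```text
t: 16.15
tool_pos: [0.4786, -0.1128, 0.2525]
orientation: [1.946, 1.851, -0.569]
force: [-5.4, 10.4, 11.3]
opening: 0.0008
gripper_force: 7.4
```

Call:
carry_out(
  targets=[
    {"hand": 0, "x": 0, "y": 0, "z": -0.02, "ax": 0, "ay": 0, "az": 0},
    {"hand": 0, "x": 0, "y": 0, "z": -0.04, "ax": 0, "ay": 0, "az": 0},
    {"hand": 0, "x": 0, "y": 0, "z": -0.04, "ax": 0, "ay": 0, "az": 0},
  ],
)

```text
t: 16.52
tool_pos: [0.4797, -0.0912, 0.2862]
orientation: [1.944, 1.851, -0.568]
force: [-0.2, 1.2, -1.1]
opening: 0.0009
gripper_force: 0.0
```

```bash
python3 k.py green .03
```

```text
[-0.08   -0.0585  1.9633 -0.6042  1.2691  0.1632] [-0.2274  1.2043 -1.0759] 0.0009065780217782711
t 16.52 shift [0.0001 0.1369 0.0098] turn [ 0.0029 -0.0017 -0.0068] rows 2.2 0.0
```

Call:
carry_out(
  targets=[
    {"hand": 0, "x": 0, "y": 0.06, "z": 0, "ax": 0, "ay": 0, "az": 0},
    {"hand": 0, "x": 0, "y": 0.12, "z": 0, "ax": 0, "ay": 0, "az": 0},
    {"hand": 0, "x": 0, "y": 0.137, "z": 0, "ax": 0, "ay": 0, "az": 0},
    {"hand": 0, "x": 0, "y": 0.137, "z": 0.009, "ax": 0, "ay": 0, "az": 0},
    {"hand": 0, "x": 0, "y": 0.137, "z": 0.009, "ax": 0, "ay": 0, "az": 0},
  ],
)

```text
t: 17.15
tool_pos: [0.6138, -0.1036, 0.2753]
orientation: [1.947, 1.854, -0.575]
force: [0.9, -0.0, -0.1]
opening: 0.0003
gripper_force: 0.0
```

```bash
python3 k.py green -.002
```

```text
[-0.0827  0.307   1.5864 -0.6011  1.2837  0.1518] [ 0.8997 -0.015  -0.1353] 0.00032318588224096553
t 17.15 shift [-0.0012  0.0025  0.0287] turn [-0.0037 -0.0021 -0.0048] rows 0.5 0.0
```

Call:
carry_out(
  targets=[
    {"hand": 0, "x": -0.001, "y": 0.002, "z": 0.02, "ax": 0, "ay": 0, "az": 0},
    {"hand": 0, "x": -0.001, "y": 0.002, "z": 0.027, "ax": 0, "ay": 0, "az": 0},
    {"hand": 0, "x": -0.001, "y": 0.002, "z": 0.031, "ax": 0, "ay": 0, "az": 0},
    {"hand": 0, "x": -0.001, "y": 0.002, "z": 0.031, "ax": 0, "ay": 0, "az": 0},
  ],
)

```text
t: 17.65
tool_pos: [0.6158, -0.1203, 0.253]
orientation: [1.947, 1.852, -0.572]
force: [-9.0, 8.6, 11.3]
opening: 0.0004
gripper_force: 7.2
```

Call:
carry_out(
  targets=[
    {"hand": 0, "x": 0, "y": 0, "z": -0.03, "ax": 0, "ay": 0, "az": 0},
    {"hand": 0, "x": 0, "y": 0, "z": -0.08, "ax": 0, "ay": 0, "az": 0},
    {"hand": 0, "x": 0, "y": 0, "z": -0.13, "ax": 0, "ay": 0, "az": 0},
    {"hand": 0, "x": 0, "y": 0, "z": -0.13, "ax": 0, "ay": 0, "az": 0},
    {"hand": 0, "x": 0, "y": 0, "z": -0.13, "ax": 0, "ay": 0, "az": 0},
  ],
)

```text
t: 18.27
tool_pos: [0.6191, -0.0504, 0.3604]
orientation: [1.946, 1.853, -0.571]
force: [-0.3, 0.4, -0.4]
opening: 0.0003
gripper_force: 0.0
```

```bash
python3 -c "
from h import *
np.set_printoptions(precision=4,suppress=True)
s=read_state();print(s['tool_pos'],s['force'],s['t'])
p,_=read_camera('side');fy=np.array([.235,.972,0]);A,B=gap(p);print((plane('side',A,.012)@fy).mean())
m=cv2.bitwise_or(mask(p,5,17),mask(p,18,34));print(cents(m,(255,172,310,205),20))
P0=cv2.imread('pics/side0.png')
for k,(a,e) in dict(red=(0,6),yellow=(18,34),green=(45,85),blue=(95,125)).items():
    print(k,[c[:3] for c in cents(mask(P0,a,e),(270,295,365,324),30)],[c[:3] for c in cents(mask(p,a,e),(270,295,365,324),30)])
D=cv2.absdiff(P0,p).max(2);D[:90]=0;print(cents(((D>60)*255).astype('uint8'),(120,90,500,400),40))
"
```

```text
[ 0.6191 -0.0504  0.3604] [-0.2566  0.3583 -0.4107] 18.275
0.2571507952032489
[(np.int32(41), np.float64(305.7), np.float64(174.4), np.int32(302), np.int32(172), np.int32(8), np.int32(6)), (np.int32(211), np.float64(282.3), np.float64(187.6), np.int32(264), np.int32(178), np.int32(33), np.int32(17))]
red [(np.int32(110), np.float64(304.6), np.float64(311.0))] [(np.int32(111), np.float64(304.7), np.float64(311.0))]
yellow [(np.int32(115), np.float64(282.1), np.float64(313.7))] [(np.int32(117), np.float64(281.9), np.float64(313.6))]
green [(np.int32(110), np.float64(349.0), np.float64(305.3))] [(np.int32(112), np.float64(349.0), np.float64(305.3))]
blue [(np.int32(108), np.float64(327.1), np.float64(308.0))] [(np.int32(108), np.float64(327.1), np.float64(308.0))]
[(np.int32(1767), np.float64(339.9), np.float64(112.7), np.int32(318), np.int32(90), np.int32(46), np.int32(47)), (np.int32(729), np.float64(185.6), np.float64(117.9), np.int32(157), np.int32(105), np.int32(75), np.int32(23)), (np.int32(386), np.float64(274.8), np.float64(124.4), np.int32(234), np.int32(115), np.int32(72), np.int32(18)), (np.int32(911), np.float64(296.8), np.float64(178.9), np.int32(263), np.int32(139), np.int32(62), np.int32(70)), (np.int32(2174), np.float64(346.7), np.float64(177.7), np.int32(312), np.int32(143), np.int32(82), np.int32(78)), (np.int32(158), np.float64(122.4), np.float64(181.0), np.int32(120), np.int32(160), np.int32(8), np.int32(34)), (np.int32(662), np.float64(260.1), np.float64(197.4), np.int32(247), np.int32(163), np.int32(28), np.int32(60)), (np.int32(321), np.float64(345.1), np.float64(224.4), np.int32(335), np.int32(207), np.int32(21), np.int32(39))]
```

```bash
python3 -c "
from plant import robot
print(robot.close_job())"
```

```text
the job is handed in; nothing more can be done
None
```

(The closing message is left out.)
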